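# Put the staining set back in its caddy

### The arm

A 6-joint arm with a two-finger parallel gripper is mounted at the origin on the work surface. World frame = base frame: x ahead of the robot, y to its left, z up, the work surface at z = 0. Lengths are in m, angles in rad, forces in N, time in s.
With the tool pointing down it reaches from about 0.35 to 0.85 m from the base axis. Payload 8.1 kg.
Tool frame: the origin (TCP) lies midway between the tips of the shut fingers; the grasp point (between the pads) lies 19 mm behind it; z points along the fingers, y is the direction in which the jaws open and shut (so a half turn about z gives the same grasp; the last joint's range is limited). The gripper opens to 93 mm and grips with 3 to 60 N. Pads are 15 mm wide; open, the fingers measure 128 mm over their backs; the gripper's body (75 mm by 188 mm) begins 65 mm behind the grasp point.
Start: joints at [1.18, 0.13, 1.488, -0, 1.523, -0.085], TCP at [0.181, 0.572, 0.219] pointing down, gripper open.
Joint ranges: [-2.96, 2.96], [-0.89, 2.26], [0.02, 2.5], [-1.34, 4.48], [0, 2.73], [-2.66, 2.66]. Speed limits (rad/s): [2.39, 2.39, 2.79, 3.14, 3.14, 3.14].

### API

Orientations are given as a rotation vector (axis times angle).
In Python, from plant import robot gives the robot as it stands. The module is installed in compiled form; this text tells all that it offers.
- The arm moves only by the shell command python3 -m pendant 'ROWS' [FORCE]. ROWS is JSON, a list of rows, each an object with "translation": the shift along the tool's x, y, z in mm, a list of three; "twist": the turn, a rotation vector about the tool's x, y, z in rad, a list of three; "grip": the opening, from -1 (shut) to 1 (fully open). A call has exactly 10 rows; each row shifts and turns the pose as measured when the row begins, along the tool's axes as they then stand; what a row does not reach is not made up. A row lasts 1/10 s, in which the tool goes at most 50 mm and 8.59 degrees, less where a joint would pass 70% of its speed; a pose out of reach is approached as far as the arm can. A call is refused whole if a number of a shift passes 50 or a number of a turn 0.15, either way. A call with a gripper value outside its range is refused whole. The fingers move at their own pace and stop on an object; FORCE is the grip in N (left out, the last holds). Time passes only in rows, so rows that do not move let the fingers close, or fill a call up. It gives the time, the measured TCP pose, the force and the opening at its end, in the units of the state.
- robot.read_state(): the state, without advancing time (a new reading comes with each control period).
- robot.read_camera(name): name is "side" or "top" or "wrist"; returns (picture, depth): 384x512x3 uint8, red, green, blue; 384x512 float32, m along the optical axis (not along the pixel's ray), 0 where there is no reading.
- robot.camera_info(name): a dict with "vertical_fov" (degrees; the focal length in pixels is half the picture's height over the tangent of half this angle, whatever the lens; pixels are square), "cx", "cy" (the principal point, pixels), "cam_to_world" (4x4, takes a point from camera to world coordinates). Camera axes: x right, y up, looking along -z (the intrinsics and any distortion apply to the point x, -y, -z); pixel columns grow to the right and rows downward; lengths in m; the calibration is good to about 2 mm. A picture is of the moment at which its call begins: read the wrist's pose just before it. camera_info takes no time and is no camera call; for the wrist camera it gives the pose at the moment of the call.
- robot.close_job(): hands the job in, once; it reports no verdict.
The state is a dict: "t": time; "q": joint angles; "dq": joint speeds; "joint_torque": joint torques, N m; "tool_pos": TCP position; "orientation": TCP orientation; "force": force on the tool from outside, world axes, zero at the start; "wrist_torque": the same for the moment, N m; "opening": finger opening in m.
Only numpy, scipy, OpenCV 4.12 (cv2) and the standard library are available. Lean on these libraries where they do the work, as an engineer would, in place of code of your own. Each camera call takes 0.05 s, during which the arm holds its last target. There are 200 camera calls.

### The job

Put the staining set back in its caddy: set each of the four white bottles, upright, down on the floor of the drip cup that has the colour of its cap, keeping the bottles upright on the way and not dropping them. The two brown glass bottles with the same red and blue caps are stock that does not belong in the set: leave them standing where they are.

Things in the scene. Friction and masses are not known exactly. Their poses are not given: they have to be found in the camera images.
- bottle_red: White opaque plastic screw-cap reagent bottle of the staining set, with a red cap, loose, standing upright. Round: body 44 mm in diameter and straight from the base up to 61 mm, shoulder from 61 to 70 mm, cap 26 mm in diameter, 90 mm high overall; 60 to 120 g. Origin at the centre of its underside; its z axis is the bottle's axis, pointing up.
- bottle_yellow: White opaque plastic screw-cap reagent bottle of the staining set, with a yellow cap, loose, standing upright. Round: body 44 mm in diameter and straight from the base up to 61 mm, shoulder from 61 to 70 mm, cap 26 mm in diameter, 90 mm high overall; 60 to 120 g. Origin at the centre of its underside; its z axis is the bottle's axis, pointing up.
- bottle_green: White opaque plastic screw-cap reagent bottle of the staining set, with a green cap, loose, standing upright. Round: body 44 mm in diameter and straight from the base up to 61 mm, shoulder from 61 to 70 mm, cap 26 mm in diameter, 90 mm high overall; 60 to 120 g. Origin at the centre of its underside; its z axis is the bottle's axis, pointing up.
- bottle_blue: White opaque plastic screw-cap reagent bottle of the staining set, with a blue cap, loose, standing upright. Round: body 44 mm in diameter and straight from the base up to 61 mm, shoulder from 61 to 70 mm, cap 26 mm in diameter, 90 mm high overall; 60 to 120 g. Origin at the centre of its underside; its z axis is the bottle's axis, pointing up.
- amber_red: Dark brown glass stock bottle with a red cap, the same shape and size as the white ones (44 mm diameter, 90 mm high), standing upright, about 120 g. It does not belong in the caddy and must stay where it is. Origin at the centre of its underside, z axis up.
- amber_blue: Dark brown glass stock bottle with a blue cap, the same shape and size as the white ones (44 mm diameter, 90 mm high), standing upright, about 120 g. It does not belong in the caddy and must stay where it is. Origin at the centre of its underside, z axis up.
- cup_red: Red round open drip cup fixed in the caddy. Rim 74 mm across, 32 mm high, wall 3 mm; flat inner floor 63 mm across, 3 mm above its underside. Origin: centre of its underside, 4 mm above the bench; z up, x and y along the caddy's sides. Caddy: grey tray 180 mm square, walls 24 mm high, wire handle folded flat outside one wall; cups two by two, 84 mm between centres.
- cup_yellow: Yellow round open drip cup fixed in the caddy. Rim 74 mm across, 32 mm high, wall 3 mm; flat inner floor 63 mm across, 3 mm above its underside. Origin: centre of its underside, 4 mm above the bench; z up, x and y along the caddy's sides. Caddy: grey tray 180 mm square, walls 24 mm high, wire handle folded flat outside one wall; cups two by two, 84 mm between centres.
- cup_green: Green round open drip cup fixed in the caddy. Rim 74 mm across, 32 mm high, wall 3 mm; flat inner floor 63 mm across, 3 mm above its underside. Origin: centre of its underside, 4 mm above the bench; z up, x and y along the caddy's sides. Caddy: grey tray 180 mm square, walls 24 mm high, wire handle folded flat outside one wall; cups two by two, 84 mm between centres.
- cup_blue: Blue round open drip cup fixed in the caddy. Rim 74 mm across, 32 mm high, wall 3 mm; flat inner floor 63 mm across, 3 mm above its underside. Origin: centre of its underside, 4 mm above the bench; z up, x and y along the caddy's sides. Caddy: grey tray 180 mm square, walls 24 mm high, wire handle folded flat outside one wall; cups two by two, 84 mm between centres.
Not all that is in view belongs to the job. Leave any pink look-alike of the bottle_green alone.

How it is judged:
At the end, for the whole second after the job is handed in: Each white bottle stands upright (within 0.1 rad) and at rest on the floor of the cup of its cap's colour (axis within 13 mm of the cup's axis, underside less than 8 mm above the cup's underside), released; both brown bottles stand upright within 20 mm of where they were (horizontal distance between bottle_red and cup_red below 0.013 m and z of bottle_red in the frame of cup_red between -0.003 and 0.008 m and angle between each of bottle_red, bottle_yellow, bottle_green, bottle_blue, amber_red, amber_blue's own z axis and vertical below 0.1 rad and linear speed of each of bottle_red, bottle_yellow, bottle_green, bottle_blue below 0.02 m/s and angular speed of each of bottle_red, bottle_yellow, bottle_green, bottle_blue below 0.3 rad/s and horizontal distance between bottle_yellow and cup_yellow below 0.013 m and z of bottle_yellow in the frame of cup_yellow between -0.003 and 0.008 m and horizontal distance between bottle_green and cup_green below 0.013 m and z of bottle_green in the frame of cup_green between -0.003 and 0.008 m and horizontal distance between bottle_blue and cup_blue below 0.013 m and z of bottle_blue in the frame of cup_blue between -0.003 and 0.008 m and distance of each of amber_red, amber_blue from where it was at the start of the episode below 0.02 m); the robot touches nothing.
It fails at once if a brown stock bottle is moved more than 20 mm from its place or knocked over (not (distance of amber_red from where it was at the start of the episode below 0.02 m) or not (distance of amber_blue from where it was at the start of the episode below 0.02 m) or angle between any of amber_red, amber_blue's own z axis and vertical above 0.4 rad).
It fails at once if a white bottle is tipped more than about 35 degrees or knocked over (angle between any of bottle_red, bottle_yellow, bottle_green, bottle_blue's own z axis and vertical above 0.6 rad).
It fails at once if a white bottle is dropped from more than about 30 mm (it falls at over 0.75 m/s with no finger on it) ((linear speed of bottle_red above 0.75 m/s and contact force between bottle_red and the fingers below 0.05 N) or (linear speed of bottle_yellow above 0.75 m/s and contact force between bottle_yellow and the fingers below 0.05 N) or (linear speed of bottle_green above 0.75 m/s and contact force between bottle_green and the fingers below 0.05 N) or (linear speed of bottle_blue above 0.75 m/s and contact force between bottle_blue and the fingers below 0.05 N)).
It also fails if it takes over 99 s, if anything falls off the work surface, if the arm or the gripper's body presses on something with over 40 N, if the wrist force passes 120 N, or if a joint passes its speed limit or range.

## Working session

There is one attempt and no reset: what is moved stays moved. The work goes in short steps, Python scripts to look and compute and a shell command to move; the robot and the scene stay as the last step left them, time stands still between calls to the robot, and variables do not carry over. Pictures are saved under pics/ and viewed, about 12 in all and at most 16, crops included, and the job is handed in when it is done.

```bash
mkdir -p pics; cat > h.py <<'E'
import numpy as np, cv2
from plant import robot
def shot(n,f=None):
    info=robot.camera_info(n); p,d=robot.read_camera(n)
    if f: cv2.imwrite('pics/'+f,cv2.cvtColor(p,cv2.COLOR_RGB2BGR))
    return info,p,d
def cloud(info,d):
    H,W=d.shape; f=H/2/np.tan(np.radians(info['vertical_fov'])/2)
    v,u=np.mgrid[:H,:W]
    P=np.stack([(u-info['cx'])/f*d,-(v-info['cy'])/f*d,-d],-1)
    T=np.array(info['cam_to_world']); return P@T[:3,:3].T+T[:3,3]
E
python3 - <<'E'
from h import *
for n in('top','side'):
    i,p,d=shot(n,n+'0.png'); print(n,i,(d==0).mean())
    np.savez(n+'0.npz',p=p,d=d,P=cloud(i,d))
s=robot.read_state();print(s)
E
```

```text
top {'vertical_fov': 45.444304336648266, 'cx': 257.48006103851924, 'cy': 192.18563851163518, 'cam_to_world': array([[ 0.02477959,  0.99073863, -0.13350258,  0.38466834],
       [-0.9996721 ,  0.02541948,  0.0030905 , -0.01283461],
       [ 0.00645545,  0.13338223,  0.99104365,  1.16416051],
       [ 0.        ,  0.        ,  0.        ,  1.        ]])} 0.004384358723958333
side {'vertical_fov': 52.66596109389088, 'cx': 248.75166265654852, 'cy': 191.9044724664516, 'cam_to_world': array([[ 0.7254001 ,  0.39140424, -0.56621323, -0.01154961],
       [-0.68797849,  0.43846626, -0.57830177, -0.51576513],
       [ 0.02191563,  0.80904268,  0.58734116,  0.55844933],
       [ 0.        ,  0.        ,  0.        ,  1.        ]])} 0.004236857096354167
{'t': 0.1, 'q': array([ 1.17958129e+00,  1.31049996e-01,  1.48914994e+00,  1.95424604e-05,
        1.52298865e+00, -8.54063335e-02]), 'dq': array([-2.52789558e-04, -5.16988266e-04, -3.94433526e-03,  1.49320441e-03,
        1.15472615e-03, -4.69257741e-05]), 'joint_torque': array([ 1.44164609e-03, -5.61334705e+01, -4.93099093e+01,  7.70814694e-02,
        2.89847504e-02, -7.52308961e-05]), 'tool_pos': array([0.18042395, 0.57170948, 0.21772486]), 'orientation': array([-4.78434649e-01, -3.10454709e+00,  2.42848348e-03]), 'force': array([ 0.30583357,  0.48780056, -0.15442242]), 'wrist_torque': array([ 0.01301641,  0.03554218, -0.00367125]), 'opening': 0.09328478359272231}
```

View pics/top0.png

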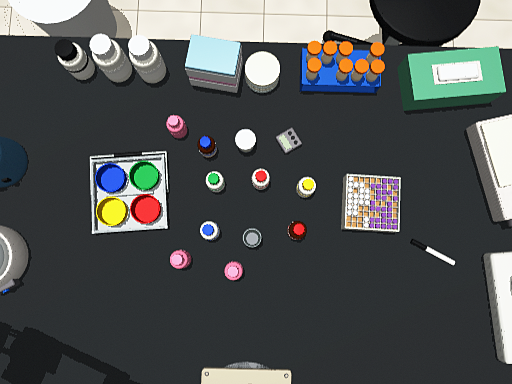

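View pics/side0.png

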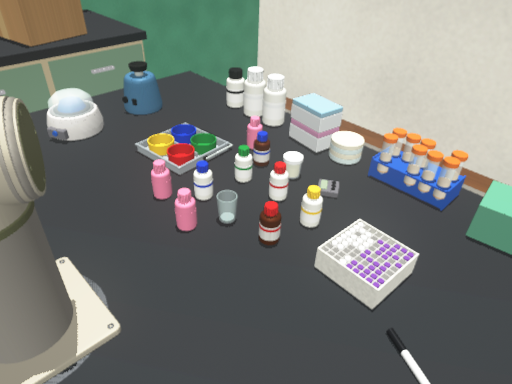

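The top view shows white bottles with green (214,180), red (260,178), yellow (306,186) and blue (208,230) caps. Brown blue is at (206,146), brown red at (298,230), and the pinks at (176,126), (180,259) and (233,270). The cups are blue (111,178), green (145,176), yellow (111,211) and red (146,208). The side view agrees.

```bash
cat > m.py <<'E'
from h import *
def mask(p,c,smin=130):
    h=cv2.cvtColor(p,cv2.COLOR_RGB2HSV).astype(int);H,S,V=h[...,0],h[...,1],h[...,2]
    r={'red':(H<8)|(H>173),'yellow':(H>20)&(H<33),'green':(H>50)&(H<85),'blue':(H>108)&(H<130)}[c]
    return r&(S>smin)&(V>60)
E
python3 - <<'E'
from m import *
for n in('top','side'):
    z=np.load(n+'0.npz');p,P=z['p'],z['P']
    t=P[...,2]; print(n,'table z',np.median(t[(abs(t)<.03)]))
    for c in('red','yellow','green','blue'):
        m=mask(p,c)&(P[...,0]<.75)&(P[...,0]>.2)&(abs(P[...,1])<.5)
        # cap tops
        k,l,st,ce=cv2.connectedComponentsWithStats(m.astype(np.uint8))
        for j in range(1,k):
            if st[j,4]<15: continue
            q=P[(l==j)]
            zt=np.percentile(q[:,2],95)
            lo,hi=np.percentile(q,[2,98],axis=0)
            tp=q[q[:,2]>zt-.006]
            print(n,c,ce[j].round(),st[j,4],'topz %.3f'%zt,'mid',((lo+hi)/2).round(3),'ext',(hi-lo).round(3),'topmean',tp.mean(0).round(3))
E
```

```text
top table z -7.00499569301627e-05
top red [261. 176.] 96 topz 0.093 mid [ 0.569 -0.023  0.09 ] ext [0.024 0.022 0.009] topmean [ 0.567 -0.022  0.103]
top red [145. 208.] 699 topz 0.037 mid [0.489 0.262 0.02 ] ext [0.067 0.067 0.036] topmean [0.489 0.26  0.045]
top red [299. 229.] 121 topz 0.092 mid [ 0.446 -0.115  0.079] ext [0.028 0.027 0.027] topmean [ 0.444 -0.113  0.1  ]
top yellow [308. 184.] 102 topz 0.093 mid [ 0.552 -0.135  0.084] ext [0.024 0.025 0.02 ] topmean [ 0.55  -0.134  0.102]
top yellow [111. 211.] 713 topz 0.037 mid [0.482 0.344 0.02 ] ext [0.065 0.068 0.035] topmean [0.483 0.345 0.045]
top green [145. 176.] 553 topz 0.037 mid [0.573 0.269 0.021] ext [0.067 0.066 0.036] topmean [0.567 0.261 0.07 ]
top green [213. 178.] 94 topz 0.093 mid [0.56  0.09  0.089] ext [0.024 0.023 0.01 ] topmean [0.56 0.09 0.09]
top blue [205. 142.] 113 topz 0.093 mid [0.66  0.115 0.049] ext [0.049 0.027 0.09 ] topmean [0.645 0.112 0.102]
top blue [110. 177.] 687 topz 0.037 mid [0.566 0.353 0.021] ext [0.068 0.069 0.036] topmean [0.563 0.344 0.062]
top blue [208. 229.] 98 topz 0.094 mid [0.
[... 908 characters left out ...]
-0.136  0.089]
side yellow [310. 212.] 24 topz 0.041 mid [ 0.54  -0.14   0.039] ext [0.022 0.032 0.005] topmean [ 0.537 -0.144  0.039]
side green [203. 142.] 390 topz 0.036 mid [0.571 0.271 0.022] ext [0.069 0.071 0.03 ] topmean [0.57  0.268 0.034]
side green [243. 150.] 100 topz 0.091 mid [0.558 0.09  0.083] ext [0.021 0.022 0.018] topmean [0.558 0.089 0.089]
side blue [183. 133.] 356 topz 0.036 mid [0.564 0.354 0.022] ext [0.07  0.071 0.03 ] topmean [0.562 0.352 0.034]
side blue [262. 136.] 89 topz 0.091 mid [0.646 0.112 0.081] ext [0.023 0.02  0.02 ] topmean [0.646 0.111 0.089]
side blue [202. 166.] 124 topz 0.091 mid [0.436 0.097 0.082] ext [0.024 0.021 0.019] topmean [0.436 0.097 0.089]
```

```bash
python3 -m pendant '[{"translation":[0,0,0],"twist":[0,0,-0.1],"grip":0.6},{"translation":[0,0,0],"twist":[0,0,-0.1],"grip":0.6},{"translation":[0,0,0],"twist":[0,0,-0.1],"grip":0.6},{"translation":[-29,-37,0],"twist":[0,0,0],"grip":0.6},{"translation":[-29,-37,0],"twist":[0,0,0],"grip":0.6},{"translation":[-29,-37,0],"twist":[0,0,0],"grip":0.6},{"translation":[-29,-37,0],"twist":[0,0,0],"grip":0.6},{"translation":[-29,-37,0],"twist":[0,0,0],"grip":0.6},{"translation":[-29,-37,0],"twist":[0,0,0],"grip":0.6},{"translation":[-29,-37,0],"twist":[0,0,0],"grip":0.6}]' 30
cat > go.py <<'E'
# prints the tool-frame remaining move to a target TCP x y z with tool y at world +y
import sys; from h import *
from scipy.spatial.transform import Rotation as R
s=robot.read_state();r=R.from_rotvec(s['orientation']);t=np.array(list(map(float,sys.argv[1:4])))
T=R.from_matrix([[-1,0,0],[0,1,0],[0,0,-1]])
print('t %.2f'%s['t'],'pos',np.round(s['tool_pos'],4),'F',np.round(s['force'],1),'open %.4f'%s['opening'],'q',np.round(s['q'],2))
print('move mm',np.round(r.inv().apply(t-s['tool_pos'])*1e3,1),'twist',np.round((r.inv()*T).as_rotvec(),3))
E
python3 go.py .559 .090 .2
```

```text
t: 1.1
tool_pos: [0.3859, 0.3071, 0.2119]
orientation: [0.028, -3.135, 0.013]
force: [0.5, 0.8, -0.0]
opening: 0.0743
t 1.10 pos [0.3859 0.3071 0.2119] F [ 0.5  0.8 -0. ] open 0.0743 q [ 0.57 -0.15  1.78 -0.    1.52 -1.02]
move mm [-169.2 -220.1   12.6] twist [-0.009 -0.007  0.018]
```

```bash
python3 -m pendant '[{"translation":[-28,-36,2],"twist":[-0.009,-0.007,0.018],"grip":0.6},{"translation":[-28,-36,2],"twist":[0,0,0],"grip":0.6},{"translation":[-28,-36,2],"twist":[0,0,0],"grip":0.6},{"translation":[-28,-36,2],"twist":[0,0,0],"grip":0.6},{"translation":[-28,-36,2],"twist":[0,0,0],"grip":0.6},{"translation":[-25,-36,2],"twist":[0,0,0],"grip":0.6},{"translation":[0,0,20],"twist":[0,0,0],"grip":0.6},{"translation":[0,0,20],"twist":[0,0,0],"grip":0.6},{"translation":[0,0,20],"twist":[0,0,0],"grip":0.6},{"translation":[0,0,0],"twist":[0,0,0],"grip":0.6}]'
python3 go.py .559 .090 .033
python3 - <<'E'
from m import *
i,p,d=shot('wrist','w1.png');P=cloud(i,d)
for c in('red','green','blue'):
    m=mask(p,c)&(P[...,2]>.07)&(P[...,2]<.11)
    if m.sum()>30:
        q=P[m];print(c,m.sum(),((np.percentile(q,2,axis=0)+np.percentile(q,98,axis=0))/2).round(4),np.ptp(q,axis=0).round(3))
E
```

```text
t: 2.1
tool_pos: [0.5581, 0.073, 0.1344]
orientation: [-0.017, -3.139, 0.001]
force: [-0.3, -0.0, -0.6]
opening: 0.0744
t 2.10 pos [0.5581 0.073  0.1344] F [-0.3 -0.  -0.6] open 0.0744 q [ 0.04  0.09  1.69 -0.    1.37 -1.52]
move mm [ -0.9  17.1 101.4] twist [-0.001 -0.002 -0.011]
red 1581 [ 0.5083 -0.0574  0.081 ] [0.149 0.103 0.021]
green 1054 [0.5585 0.0901 0.083 ] [0.028 0.027 0.019]
blue 1809 [0.5419 0.1046 0.0832] [0.238 0.041 0.02 ]
```

View pics/w1.png

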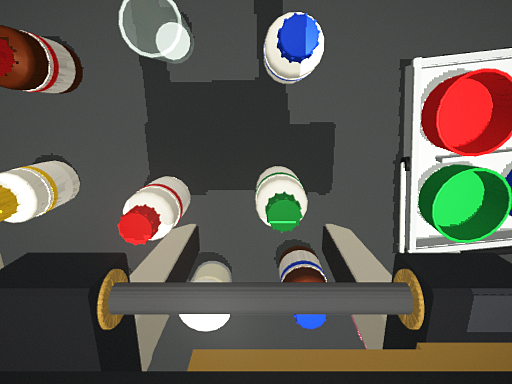

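The wrist view shows the green cap at (285,212), level with the gap between the fingers (measured 0.5585, 0.0901). The brown blue bottle is beyond it and the brown red one is far away. Next I align and descend.

```bash
python3 -m pendant '[{"translation":[0,17,0],"twist":[0,0,-0.01],"grip":0.6},{"translation":[0,0,0],"twist":[0,0,0],"grip":0.6},{"translation":[0,0,20],"twist":[0,0,0],"grip":0.6},{"translation":[0,0,20],"twist":[0,0,0],"grip":0.6},{"translation":[0,0,20],"twist":[0,0,0],"grip":0.6},{"translation":[0,0,20],"twist":[0,0,0],"grip":0.6},{"translation":[0,0,10],"twist":[0,0,0],"grip":0.6},{"translation":[0,0,0],"twist":[0,0,0],"grip":0.6},{"translation":[0,0,0],"twist":[0,0,0],"grip":0.6},{"translation":[0,0,0],"twist":[0,0,0],"grip":0.6}]'
python3 go.py .559 .090 .033
```

```text
t: 3.15
tool_pos: [0.5678, 0.0974, 0.0573]
orientation: [-0.013, 3.122, 0.002]
force: [0.3, 0.5, -0.4]
opening: 0.0745
t 3.15 pos [0.5678 0.0974 0.0573] F [ 0.3  0.5 -0.4] open 0.0745 q [ 0.08  0.18  1.74 -0.    1.2  -1.5 ]
move mm [ 9.3 -7.4 24.1] twist [0.001 0.019 0.008]
```

```bash
python3 -m pendant '[{"translation":[4,-4,0],"twist":[0,0.01,0.004],"grip":0.6},{"translation":[4,-3,0],"twist":[0,0.009,0.004],"grip":0.6},{"translation":[0,0,0],"twist":[0,0,0],"grip":0.6},{"translation":[0,0,10],"twist":[0,0,0],"grip":0.6},{"translation":[0,0,10],"twist":[0,0,0],"grip":0.6},{"translation":[0,0,4],"twist":[0,0,0],"grip":0.6},{"translation":[0,0,0],"twist":[0,0,0],"grip":0.6},{"translation":[0,0,0],"twist":[0,0,0],"grip":0.6},{"translation":[0,0,0],"twist":[0,0,0],"grip":0.6},{"translation":[0,0,0],"twist":[0,0,0],"grip":0.6}]'
python3 go.py .559 .090 .033
```

```text
t: 4.15
tool_pos: [0.5605, 0.0896, 0.0331]
orientation: [0.002, 3.14, 0.002]
force: [-0.1, -0.8, 0.3]
opening: 0.0744
t 4.15 pos [0.5605 0.0896 0.0331] F [-0.1 -0.8  0.3] open 0.0744 q [ 0.07  0.21  1.75  0.    1.18 -1.5 ]
move mm [1.5 0.4 0.1] twist [ 0.001  0.001 -0.001]
```

Well aligned. Close and lift.

```bash
python3 -m pendant '[{"translation":[1,0,0],"twist":[0,0,0],"grip":-1},{"translation":[0,0,0],"twist":[0,0,0],"grip":-1},{"translation":[0,0,0],"twist":[0,0,0],"grip":-1},{"translation":[0,0,0],"twist":[0,0,0],"grip":-1},{"translation":[0,0,0],"twist":[0,0,0],"grip":-1},{"translation":[0,0,-10],"twist":[0,0,0],"grip":-1},{"translation":[0,0,-20],"twist":[0,0,0],"grip":-1},{"translation":[0,0,-25],"twist":[0,0,0],"grip":-1},{"translation":[0,0,-25],"twist":[0,0,0],"grip":-1},{"translation":[0,0,-20],"twist":[0,0,0],"grip":-1}]' 30
python3 go.py .572 .270 .160
```

```text
t: 5.15
tool_pos: [0.5564, 0.0893, 0.1353]
orientation: [-0.001, -3.136, -0.001]
force: [-0.4, -1.4, -0.8]
opening: 0.0436
t 5.15 pos [0.5564 0.0893 0.1353] F [-0.4 -1.4 -0.8] open 0.0436 q [ 0.07  0.09  1.68  0.    1.37 -1.5 ]
move mm [-15.3 180.7 -24.7] twist [ 0.001 -0.005 -0.001]
```

```bash
python3 -m pendant '[{"translation":[-2,15,-5],"twist":[0,0,0],"grip":-1},{"translation":[-2,25,-5],"twist":[0,0,0],"grip":-1},{"translation":[-2,28,-5],"twist":[0,0,0],"grip":-1},{"translation":[-2,28,0],"twist":[0,0,0],"grip":-1},{"translation":[-2,28,0],"twist":[0,0,0],"grip":-1},{"translation":[-2,25,0],"twist":[0,0,0],"grip":-1},{"translation":[-2,15,0],"twist":[0,0,0],"grip":-1},{"translation":[0,5,0],"twist":[0,0,0],"grip":-1},{"translation":[0,0,0],"twist":[0,0,0],"grip":-1},{"translation":[0,0,0],"twist":[0,0,0],"grip":-1}]'
python3 go.py .572 .270 .160
```

```text
t: 6.15
tool_pos: [0.5717, 0.2697, 0.1541]
orientation: [-0.003, -3.141, -0.003]
force: [-0.5, -0.6, 0.1]
opening: 0.0438
t 6.15 pos [0.5717 0.2697 0.1541] F [-0.5 -0.6  0.1] open 0.0438 q [ 0.36  0.25  1.47  0.    1.42 -1.21]
move mm [-0.3  0.3 -5.9] twist [ 0.002 -0.001 -0.002]
```

```bash
python3 -m pendant '[{"translation":[0,0,10],"twist":[0,0,0],"grip":-1},{"translation":[0,0,15],"twist":[0,0,0],"grip":-1},{"translation":[0,0,15],"twist":[0,0,0],"grip":-1},{"translation":[0,0,15],"twist":[0,0,0],"grip":-1},{"translation":[0,0,10],"twist":[0,0,0],"grip":-1},{"translation":[0,0,5],"twist":[0,0,0],"grip":-1},{"translation":[0,0,0],"twist":[0,0,0],"grip":-1},{"translation":[0,0,0],"twist":[0,0,0],"grip":-1},{"translation":[0,0,0],"twist":[0,0,0],"grip":-1},{"translation":[0,0,0],"twist":[0,0,0],"grip":-1}]'
python3 go.py .572 .270 .040
python3 - <<'E'
from h import *
i,p,d=shot('side'); q=p[100:230,120:330]; cv2.imwrite('pics/s1.png',cv2.cvtColor(cv2.resize(q,None,fx=3,fy=3),cv2.COLOR_RGB2BGR))
E
```

```text
t: 7.15
tool_pos: [0.5711, 0.2656, 0.0762]
orientation: [-0.01, -3.138, -0.0]
force: [-0.2, -0.1, -0.7]
opening: 0.0434
t 7.15 pos [0.5711 0.2656 0.0762] F [-0.2 -0.1 -0.7] open 0.0434 q [ 0.35  0.32  1.54  0.    1.29 -1.21]
move mm [-0.9  4.4 36.2] twist [ 0.    -0.003 -0.006]
```

View pics/s1.png

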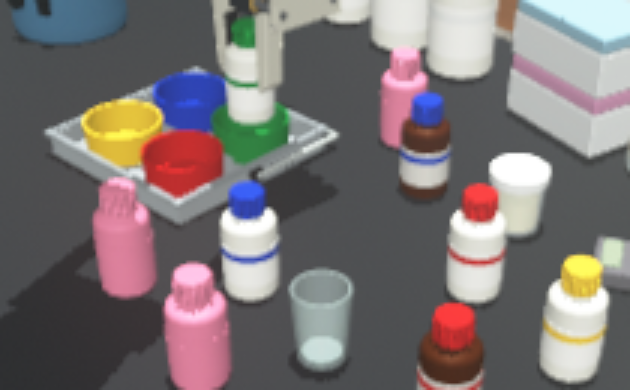

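The side crop shows the green-capped bottle upright in the fingers, just entering the green cup at crop pixel (250,120).

```bash
python3 -m pendant '[{"translation":[0,4,0],"twist":[0,-0.003,-0.006],"grip":-1},{"translation":[0,0,0],"twist":[0,0,0],"grip":-1},{"translation":[0,0,8],"twist":[0,0,0],"grip":-1},{"translation":[0,0,8],"twist":[0,0,0],"grip":-1},{"translation":[0,0,8],"twist":[0,0,0],"grip":-1},{"translation":[0,0,6],"twist":[0,0,0],"grip":-1},{"translation":[0,0,3],"twist":[0,0,0],"grip":-1},{"translation":[0,0,0],"twist":[0,0,0],"grip":-1},{"translation":[0,0,0],"twist":[0,0,0],"grip":-1},{"translation":[0,0,0],"twist":[0,0,0],"grip":-1}]'
python3 go.py .572 .270 .040
```

```text
t: 8.2
tool_pos: [0.5719, 0.2705, 0.0412]
orientation: [-0.0, 3.14, 0.001]
force: [0.1, 0.7, -0.5]
opening: 0.0433
t 8.20 pos [0.5719 0.2705 0.0412] F [ 0.1  0.7 -0.5] open 0.0433 q [ 0.36  0.36  1.56  0.    1.22 -1.21]
move mm [-0.1 -0.5  1.2] twist [0.001 0.002 0.   ]
```

```bash
python3 -m pendant '[{"translation":[0,0,1],"twist":[0,0,0],"grip":-1},{"translation":[0,0,0],"twist":[0,0,0],"grip":-1},{"translation":[0,0,0],"twist":[0,0,0],"grip":0.3},{"translation":[0,0,0],"twist":[0,0,0],"grip":0.3},{"translation":[0,0,0],"twist":[0,0,0],"grip":0.3},{"translation":[0,0,-10],"twist":[0,0,0],"grip":0.3},{"translation":[0,0,-20],"twist":[0,0,0],"grip":0.3},{"translation":[0,0,-25],"twist":[0,0,0],"grip":0.3},{"translation":[0,0,-25],"twist":[0,0,0],"grip":0.3},{"translation":[0,0,-25],"twist":[0,0,0],"grip":0.3}]'
python3 go.py .568 -.023 .14
```

```text
t: 9.2
tool_pos: [0.5691, 0.2693, 0.1472]
orientation: [0.0, -3.137, 0.003]
force: [0.9, 0.8, -0.2]
opening: 0.0602
t 9.20 pos [0.5691 0.2693 0.1472] F [ 0.9  0.8 -0.2] open 0.0602 q [ 0.36  0.26  1.48  0.    1.41 -1.21]
move mm [   1.2 -292.3    7.7] twist [-0.002 -0.005  0.   ]
```

```bash
python3 -m pendant '[{"translation":[0,-20,0],"twist":[0,-0.005,0],"grip":0.6},{"translation":[0,-40,0],"twist":[0,0,0],"grip":0.6},{"translation":[0,-45,0],"twist":[0,0,0],"grip":0.6},{"translation":[0,-45,0],"twist":[0,0,0],"grip":0.6},{"translation":[0,-45,0],"twist":[0,0,0],"grip":0.6},{"translation":[0,-40,0],"twist":[0,0,0],"grip":0.6},{"translation":[0,-25,0],"twist":[0,0,0],"grip":0.6},{"translation":[0,-14,0],"twist":[0,0,0],"grip":0.6},{"translation":[0,0,0],"twist":[0,0,0],"grip":0.6},{"translation":[0,0,0],"twist":[0,0,0],"grip":0.6}]'
python3 go.py .568 -.023 .033
python3 - <<'E'
from m import *
i,p,d=shot('side','s2.png');P=cloud(i,d)
for c,b in(('green',(.572,.27)),('red',(.568,-.023)),('yellow',(.551,-.1355)),('blue',(.437,.0975))):
    m=mask(p,c)&(P[...,2]>.065)&(P[...,2]<.12)&(np.hypot(P[...,0]-b[0],P[...,1]-b[1])<.04)
    q=P[m];print(c,m.sum(),((np.percentile(q,2,axis=0)+np.percentile(q,98,axis=0))/2).round(4) if m.sum() else '',)
E
```

```text
t: 10.2
tool_pos: [0.5693, -0.0184, 0.1535]
orientation: [-0.0, 3.131, -0.0]
force: [0.6, 0.6, -0.5]
opening: 0.074
t 10.20 pos [ 0.5693 -0.0184  0.1535] F [ 0.6  0.6 -0.5] open 0.0740 q [-0.12  0.08  1.67  0.    1.39 -1.69]
move mm [  2.6  -4.6 120.5] twist [-0.     0.011  0.   ]
green 82 [0.5699 0.2687 0.0889]
red 123 [ 0.5675 -0.0237  0.0815]
yellow 154 [ 0.5501 -0.1365  0.0811]
blue 125 [0.437  0.0968 0.0818]
```

```bash
python3 -m pendant '[{"translation":[1,-4,0],"twist":[0,0.011,0],"grip":0.6},{"translation":[0,0,10],"twist":[0,0,0],"grip":0.6},{"translation":[0,0,15],"twist":[0,0,0],"grip":0.6},{"translation":[0,0,15],"twist":[0,0,0],"grip":0.6},{"translation":[0,0,15],"twist":[0,0,0],"grip":0.6},{"translation":[0,0,15],"twist":[0,0,0],"grip":0.6},{"translation":[0,0,10],"twist":[0,0,0],"grip":0.6},{"translation":[0,0,5],"twist":[0,0,0],"grip":0.6},{"translation":[0,0,0],"twist":[0,0,0],"grip":0.6},{"translation":[0,0,0],"twist":[0,0,0],"grip":0.6}]'
python3 go.py .568 -.023 .033
```

```text
t: 11.25
tool_pos: [0.5647, -0.0171, 0.0563]
orientation: [0.012, -3.133, -0.002]
force: [0.4, -1.1, 0.4]
opening: 0.0745
t 11.25 pos [ 0.5647 -0.0171  0.0563] F [ 0.4 -1.1  0.4] open 0.0745 q [-0.12  0.18  1.74  0.    1.23 -1.7 ]
move mm [-3.4 -6.  23.3] twist [ 0.001 -0.008  0.008]
```

```bash
python3 -m pendant '[{"translation":[-3,-6,0],"twist":[0,-0.008,0.008],"grip":0.6},{"translation":[0,0,0],"twist":[0,0,0],"grip":0.6},{"translation":[0,0,8],"twist":[0,0,0],"grip":0.6},{"translation":[0,0,8],"twist":[0,0,0],"grip":0.6},{"translation":[0,0,6],"twist":[0,0,0],"grip":0.6},{"translation":[0,0,0],"twist":[0,0,0],"grip":0.6},{"translation":[0,0,0],"twist":[0,0,0],"grip":0.6},{"translation":[0,0,0],"twist":[0,0,0],"grip":0.6},{"translation":[0,0,0],"twist":[0,0,0],"grip":0.6},{"translation":[0,0,0],"twist":[0,0,0],"grip":0.6}]'
python3 go.py .568 -.023 .033
```

```text
t: 12.25
tool_pos: [0.57, -0.024, 0.0348]
orientation: [0.002, 3.137, 0.001]
force: [0.2, 0.4, 0.6]
opening: 0.074
t 12.25 pos [ 0.57   -0.024   0.0348] F [0.2 0.4 0.6] open 0.0740 q [-0.13  0.21  1.75  0.    1.18 -1.7 ]
move mm [2.  1.  1.8] twist [ 0.001  0.005 -0.001]
```

```bash
python3 -m pendant '[{"translation":[2,1,2],"twist":[0,0.005,0],"grip":0.6},{"translation":[0,0,0],"twist":[0,0,0],"grip":-1},{"translation":[0,0,0],"twist":[0,0,0],"grip":-1},{"translation":[0,0,0],"twist":[0,0,0],"grip":-1},{"translation":[0,0,0],"twist":[0,0,0],"grip":-1},{"translation":[0,0,-10],"twist":[0,0,0],"grip":-1},{"translation":[0,0,-25],"twist":[0,0,0],"grip":-1},{"translation":[0,0,-30],"twist":[0,0,0],"grip":-1},{"translation":[0,0,-30],"twist":[0,0,0],"grip":-1},{"translation":[0,0,-20],"twist":[0,0,0],"grip":-1}]' 30
python3 go.py .4885 .262 .155
```

```text
t: 13.25
tool_pos: [0.5647, -0.0226, 0.1497]
orientation: [-0.002, -3.133, -0.003]
force: [1.0, 0.3, -1.0]
opening: 0.0432
t 13.25 pos [ 0.5647 -0.0226  0.1497] F [ 1.   0.3 -1. ] open 0.0432 q [-0.13  0.09  1.66  0.    1.4  -1.7 ]
move mm [ 76.7 284.5  -4.2] twist [ 0.002 -0.009 -0.001]
```

```bash
python3 -m pendant '[{"translation":[4,15,-3],"twist":[0,-0.009,0],"grip":-1},{"translation":[8,30,0],"twist":[0,0,0],"grip":-1},{"translation":[10,40,0],"twist":[0,0,0],"grip":-1},{"translation":[11,42,0],"twist":[0,0,0],"grip":-1},{"translation":[11,42,0],"twist":[0,0,0],"grip":-1},{"translation":[11,40,0],"twist":[0,0,0],"grip":-1},{"translation":[10,30,0],"twist":[0,0,0],"grip":-1},{"translation":[5,20,0],"twist":[0,0,0],"grip":-1},{"translation":[2,8,0],"twist":[0,0,0],"grip":-1},{"translation":[0,0,0],"twist":[0,0,0],"grip":-1}]'
python3 go.py .4885 .262 .040
```

```text
t: 14.25
tool_pos: [0.4852, 0.2599, 0.1526]
orientation: [0.003, 3.136, 0.004]
force: [1.1, -0.2, -0.4]
opening: 0.0436
t 14.25 pos [0.4852 0.2599 0.1526] F [ 1.1 -0.2 -0.4] open 0.0436 q [ 0.4   0.03  1.71  0.    1.39 -1.17]
move mm [ -2.6   1.8 112.6] twist [ 0.003  0.006 -0.002]
```

```bash
python3 -m pendant '[{"translation":[-3,2,0],"twist":[0.003,0.006,0],"grip":-1},{"translation":[0,0,10],"twist":[0,0,0],"grip":-1},{"translation":[0,0,15],"twist":[0,0,0],"grip":-1},{"translation":[0,0,15],"twist":[0,0,0],"grip":-1},{"translation":[0,0,15],"twist":[0,0,0],"grip":-1},{"translation":[0,0,10],"twist":[0,0,0],"grip":-1},{"translation":[0,0,5],"twist":[0,0,0],"grip":-1},{"translation":[0,0,0],"twist":[0,0,0],"grip":-1},{"translation":[0,0,0],"twist":[0,0,0],"grip":-1},{"translation":[0,0,0],"twist":[0,0,0],"grip":-1}]'
python3 go.py .4885 .262 .040
```

```text
t: 15.25
tool_pos: [0.4881, 0.2559, 0.0729]
orientation: [-0.014, -3.136, 0.006]
force: [0.1, -0.6, -1.4]
opening: 0.0436
t 15.25 pos [0.4881 0.2559 0.0729] F [ 0.1 -0.6 -1.4] open 0.0436 q [ 0.39  0.12  1.77 -0.    1.25 -1.17]
move mm [-0.5  6.2 32.9] twist [-0.004 -0.005 -0.009]
```

```bash
python3 -m pendant '[{"translation":[0,6,0],"twist":[-0.004,-0.005,-0.009],"grip":-1},{"translation":[0,0,0],"twist":[0,0,0],"grip":-1},{"translation":[0,0,7],"twist":[0,0,0],"grip":-1},{"translation":[0,0,8],"twist":[0,0,0],"grip":-1},{"translation":[0,0,8],"twist":[0,0,0],"grip":-1},{"translation":[0,0,5],"twist":[0,0,0],"grip":-1},{"translation":[0,0,2],"twist":[0,0,0],"grip":-1},{"translation":[0,0,0],"twist":[0,0,0],"grip":-1},{"translation":[0,0,0],"twist":[0,0,0],"grip":-1},{"translation":[0,0,0],"twist":[0,0,0],"grip":-1}]'
python3 go.py .4885 .262 .040
```

```text
t: 16.25
tool_pos: [0.4896, 0.2634, 0.0421]
orientation: [-0.002, 3.138, 0.003]
force: [-0.8, -0.9, -1.4]
opening: 0.0436
t 16.25 pos [0.4896 0.2634 0.0421] F [-0.8 -0.9 -1.4] open 0.0436 q [ 0.4   0.17  1.78  0.    1.19 -1.17]
move mm [ 1.2 -1.4  2.1] twist [0.002 0.004 0.001]
```

```bash
python3 -m pendant '[{"translation":[1,-1,2],"twist":[0,0.004,0],"grip":-1},{"translation":[0,0,0],"twist":[0,0,0],"grip":-1},{"translation":[0,0,0],"twist":[0,0,0],"grip":0.3},{"translation":[0,0,0],"twist":[0,0,0],"grip":0.3},{"translation":[0,0,0],"twist":[0,0,0],"grip":0.3},{"translation":[0,0,-10],"twist":[0,0,0],"grip":0.3},{"translation":[0,0,-20],"twist":[0,0,0],"grip":0.3},{"translation":[0,0,-25],"twist":[0,0,0],"grip":0.3},{"translation":[0,0,-30],"twist":[0,0,0],"grip":0.3},{"translation":[0,0,-25],"twist":[0,0,0],"grip":0.3}]'
python3 go.py .550 -.136 .155
```

```text
t: 17.25
tool_pos: [0.4864, 0.2612, 0.1531]
orientation: [0.002, -3.135, -0.0]
force: [0.4, 0.5, 0.4]
opening: 0.0603
t 17.25 pos [0.4864 0.2612 0.1531] F [0.4 0.5 0.4] open 0.0603 q [ 0.4   0.05  1.7   0.    1.4  -1.17]
move mm [ -63.1 -397.3   -2.4] twist [ 0.    -0.006  0.001]
```

```bash
python3 -m pendant '[{"translation":[-3,-20,0],"twist":[0,-0.006,0],"grip":0.3},{"translation":[-6,-38,0],"twist":[0,0,0],"grip":0.3},{"translation":[-7,-46,0],"twist":[0,0,0],"grip":0.6},{"translation":[-7,-46,0],"twist":[0,0,0],"grip":0.6},{"translation":[-7,-46,0],"twist":[0,0,0],"grip":0.6},{"translation":[-7,-46,0],"twist":[0,0,0],"grip":0.6},{"translation":[-7,-46,0],"twist":[0,0,0],"grip":0.6},{"translation":[-7,-42,0],"twist":[0,0,0],"grip":0.6},{"translation":[-5,-25,0],"twist":[0,0,0],"grip":0.6},{"translation":[-2,-12,0],"twist":[0,0,0],"grip":0.6}]'
python3 go.py .550 -.136 .033
```

```text
t: 18.25
tool_pos: [0.5513, -0.1159, 0.1677]
orientation: [-0.011, 3.123, 0.006]
force: [0.7, 0.1, 0.8]
opening: 0.0744
t 18.25 pos [ 0.5513 -0.1159  0.1677] F [0.7 0.1 0.8] open 0.0744 q [-0.3   0.04  1.67  0.01  1.41 -1.88]
move mm [  3.9 -20.5 134.6] twist [0.004 0.018 0.007]
```

```bash
python3 -m pendant '[{"translation":[0,-17,0],"twist":[0.004,0.018,0.007],"grip":0.6},{"translation":[0,0,10],"twist":[0,0,0],"grip":0.6},{"translation":[0,0,18],"twist":[0,0,0],"grip":0.6},{"translation":[0,0,20],"twist":[0,0,0],"grip":0.6},{"translation":[0,0,18],"twist":[0,0,0],"grip":0.6},{"translation":[0,0,10],"twist":[0,0,0],"grip":0.6},{"translation":[0,0,5],"twist":[0,0,0],"grip":0.6},{"translation":[0,0,0],"twist":[0,0,0],"grip":0.6},{"translation":[0,0,0],"twist":[0,0,0],"grip":0.6},{"translation":[0,0,0],"twist":[0,0,0],"grip":0.6}]'
python3 go.py .550 -.136 .033
```

```text
t: 19.25
tool_pos: [0.5523, -0.1273, 0.0854]
orientation: [-0.005, 3.139, 0.004]
force: [-0.1, 0.5, -0.9]
opening: 0.0743
t 19.25 pos [ 0.5523 -0.1273  0.0854] F [-0.1  0.5 -0.9] open 0.0743 q [-0.32  0.14  1.73  0.    1.27 -1.89]
move mm [ 2.5 -8.8 52.4] twist [0.002 0.003 0.003]
```

```bash
python3 -m pendant '[{"translation":[2,-8,0],"twist":[0,0.003,0.003],"grip":0.6},{"translation":[0,0,5],"twist":[0,0,0],"grip":0.6},{"translation":[0,0,12],"twist":[0,0,0],"grip":0.6},{"translation":[0,0,15],"twist":[0,0,0],"grip":0.6},{"translation":[0,0,10],"twist":[0,0,0],"grip":0.6},{"translation":[0,0,5],"twist":[0,0,0],"grip":0.6},{"translation":[0,0,2],"twist":[0,0,0],"grip":0.6},{"translation":[0,0,0],"twist":[0,0,0],"grip":0.6},{"translation":[0,0,0],"twist":[0,0,0],"grip":0.6},{"translation":[0,0,0],"twist":[0,0,0],"grip":0.6}]'
python3 go.py .550 -.136 .033
```

```text
t: 20.25
tool_pos: [0.5506, -0.1364, 0.0326]
orientation: [0.001, 3.141, 0.003]
force: [-0.0, 0.0, -0.3]
opening: 0.0741
t 20.25 pos [ 0.5506 -0.1364  0.0326] F [-0.   0.  -0.3] open 0.0741 q [-0.33  0.21  1.75  0.    1.18 -1.91]
move mm [ 0.6  0.4 -0.4] twist [ 0.002  0.001 -0.001]
```

```bash
python3 -m pendant '[{"translation":[0,0,0],"twist":[0,0,0],"grip":-1},{"translation":[0,0,0],"twist":[0,0,0],"grip":-1},{"translation":[0,0,0],"twist":[0,0,0],"grip":-1},{"translation":[0,0,0],"twist":[0,0,0],"grip":-1},{"translation":[0,0,-10],"twist":[0,0,0],"grip":-1},{"translation":[0,0,-25],"twist":[0,0,0],"grip":-1},{"translation":[0,0,-30],"twist":[0,0,0],"grip":-1},{"translation":[0,0,-30],"twist":[0,0,0],"grip":-1},{"translation":[0,0,-20],"twist":[0,0,0],"grip":-1},{"translation":[0,0,-5],"twist":[0,0,0],"grip":-1}]' 30
python3 go.py .4805 .345 .165
```

```text
t: 21.25
tool_pos: [0.5495, -0.1363, 0.1595]
orientation: [-0.001, -3.141, -0.004]
force: [0.7, -0.1, -0.6]
opening: 0.0436
t 21.25 pos [ 0.5495 -0.1363  0.1595] F [ 0.7 -0.1 -0.6] open 0.0436 q [-0.34  0.08  1.66  0.    1.41 -1.91]
move mm [ 69.4 481.2  -4.4] twist [ 0.002 -0.001 -0.001]
```

```bash
python3 -m pendant '[{"translation":[2,15,-5],"twist":[0,0,0],"grip":-1},{"translation":[4,28,0],"twist":[0,0,0],"grip":-1},{"translation":[5,36,0],"twist":[0,0,0],"grip":-1},{"translation":[5,40,0],"twist":[0,0,0],"grip":-1},{"translation":[6,40,0],"twist":[0,0,0],"grip":-1},{"translation":[6,40,0],"twist":[0,0,0],"grip":-1},{"translation":[6,36,0],"twist":[0,0,0],"grip":-1},{"translation":[5,28,0],"twist":[0,0,0],"grip":-1},{"translation":[5,20,0],"twist":[0,0,0],"grip":-1},{"translation":[3,15,0],"twist":[0,0,0],"grip":-1}]'
python3 go.py .4805 .345 .165
```

```text
t: 22.25
tool_pos: [0.4919, 0.1784, 0.1572]
orientation: [-0.006, -3.128, -0.005]
force: [0.1, -0.8, -1.0]
opening: 0.0436
t 22.25 pos [0.4919 0.1784 0.1572] F [ 0.1 -0.8 -1. ] open 0.0436 q [ 0.25 -0.03  1.76  0.01  1.42 -1.32]
move mm [ 12.2 166.5  -7.1] twist [ 0.003 -0.014 -0.004]
```

```bash
python3 -m pendant '[{"translation":[1,20,-4],"twist":[0.003,-0.014,-0.004],"grip":-1},{"translation":[2,28,-2],"twist":[0,0,0],"grip":-1},{"translation":[2,32,0],"twist":[0,0,0],"grip":-1},{"translation":[2,32,0],"twist":[0,0,0],"grip":-1},{"translation":[1,25,0],"twist":[0,0,0],"grip":-1},{"translation":[1,12,0],"twist":[0,0,0],"grip":-1},{"translation":[0,5,0],"twist":[0,0,0],"grip":-1},{"translation":[0,0,0],"twist":[0,0,0],"grip":-1},{"translation":[0,0,0],"twist":[0,0,0],"grip":-1},{"translation":[0,0,0],"twist":[0,0,0],"grip":-1}]'
python3 go.py .4805 .345 .040
```

```text
t: 23.25
tool_pos: [0.4696, 0.3411, 0.153]
orientation: [0.007, -3.125, 0.01]
force: [-0.8, 0.1, -0.4]
opening: 0.0435
t 23.25 pos [0.4696 0.3411 0.153 ] F [-0.8  0.1 -0.4] open 0.0435 q [ 0.54  0.13  1.61  0.    1.42 -1.04]
move mm [-12.7   4.5 112.7] twist [-0.006 -0.016  0.005]
```

```bash
python3 -m pendant '[{"translation":[-6,2,0],"twist":[-0.006,-0.016,0.005],"grip":-1},{"translation":[-4,2,0],"twist":[0,0,0],"grip":-1},{"translation":[0,0,10],"twist":[0,0,0],"grip":-1},{"translation":[0,0,15],"twist":[0,0,0],"grip":-1},{"translation":[0,0,15],"twist":[0,0,0],"grip":-1},{"translation":[0,0,15],"twist":[0,0,0],"grip":-1},{"translation":[0,0,10],"twist":[0,0,0],"grip":-1},{"translation":[0,0,5],"twist":[0,0,0],"grip":-1},{"translation":[0,0,0],"twist":[0,0,0],"grip":-1},{"translation":[0,0,0],"twist":[0,0,0],"grip":-1}]'
python3 go.py .4805 .345 .040
```

```text
t: 24.25
tool_pos: [0.48, 0.3421, 0.0741]
orientation: [-0.007, -3.14, 0.004]
force: [-0.3, 0.0, -0.1]
opening: 0.0435
t 24.25 pos [0.48   0.3421 0.0741] F [-0.3  0.  -0.1] open 0.0435 q [ 0.53  0.22  1.66 -0.    1.26 -1.03]
move mm [-0.5  3.  34.1] twist [-0.002 -0.002 -0.004]
```

```bash
python3 -m pendant '[{"translation":[0,3,0],"twist":[0,0,-0.004],"grip":-1},{"translation":[0,0,0],"twist":[0,0,0],"grip":-1},{"translation":[0,0,8],"twist":[0,0,0],"grip":-1},{"translation":[0,0,8],"twist":[0,0,0],"grip":-1},{"translation":[0,0,8],"twist":[0,0,0],"grip":-1},{"translation":[0,0,5],"twist":[0,0,0],"grip":-1},{"translation":[0,0,2],"twist":[0,0,0],"grip":-1},{"translation":[0,0,0],"twist":[0,0,0],"grip":-1},{"translation":[0,0,0],"twist":[0,0,0],"grip":-1},{"translation":[0,0,0],"twist":[0,0,0],"grip":-1}]'
python3 go.py .4805 .345 .040
```

```text
t: 25.25
tool_pos: [0.4817, 0.3465, 0.0429]
orientation: [-0.0, 3.14, 0.0]
force: [0.3, 0.2, -1.1]
opening: 0.0435
t 25.25 pos [0.4817 0.3465 0.0429] F [ 0.3  0.2 -1.1] open 0.0435 q [ 0.54  0.26  1.67 -0.    1.21 -1.03]
move mm [ 1.2 -1.5  2.9] twist [0.    0.002 0.   ]
```

```bash
python3 -m pendant '[{"translation":[1,-1,3],"twist":[0,0,0],"grip":-1},{"translation":[0,0,0],"twist":[0,0,0],"grip":-1},{"translation":[0,0,0],"twist":[0,0,0],"grip":0.3},{"translation":[0,0,0],"twist":[0,0,0],"grip":0.3},{"translation":[0,0,0],"twist":[0,0,0],"grip":0.3},{"translation":[0,0,-10],"twist":[0,0,0],"grip":0.3},{"translation":[0,0,-20],"twist":[0,0,0],"grip":0.3},{"translation":[0,0,-25],"twist":[0,0,0],"grip":0.3},{"translation":[0,0,-30],"twist":[0,0,0],"grip":0.3},{"translation":[0,0,-25],"twist":[0,0,0],"grip":0.3}]'
python3 go.py .437 .097 .155
```

```text
t: 26.25
tool_pos: [0.4787, 0.3444, 0.1537]
orientation: [0.0, -3.139, 0.004]
force: [0.2, -0.1, -0.6]
opening: 0.0604
t 26.25 pos [0.4787 0.3444 0.1537] F [ 0.2 -0.1 -0.6] open 0.0604 q [ 0.54  0.14  1.59 -0.    1.41 -1.03]
move mm [  41.7 -247.4   -0.6] twist [-0.002 -0.003  0.   ]
```

```bash
python3 -m pendant '[{"translation":[3,-18,0],"twist":[0,-0.003,0],"grip":0.6},{"translation":[5,-32,0],"twist":[0,0,0],"grip":0.6},{"translation":[6,-40,0],"twist":[0,0,0],"grip":0.6},{"translation":[6,-40,0],"twist":[0,0,0],"grip":0.6},{"translation":[6,-40,0],"twist":[0,0,0],"grip":0.6},{"translation":[6,-32,0],"twist":[0,0,0],"grip":0.6},{"translation":[4,-20,0],"twist":[0,0,0],"grip":0.6},{"translation":[2,-10,0],"twist":[0,0,0],"grip":0.6},{"translation":[0,0,0],"twist":[0,0,0],"grip":0.6},{"translation":[0,0,0],"twist":[0,0,0],"grip":0.6}]'
python3 go.py .437 .097 .033
python3 - <<'E'
from m import *
for n in('top','side'):
  i,p,d=shot(n,n+'9.png');P=cloud(i,d)
  for c,b in(('green',(.572,.27)),('red',(.4885,.262)),('yellow',(.4805,.345)),('blue',(.437,.0975)),('red',(.444,-.1145)),('blue',(.646,.112))):
    m=mask(p,c)&(P[...,2]>.065)&(P[...,2]<.12)&(np.hypot(P[...,0]-b[0],P[...,1]-b[1])<.04)
    q=P[m];print(n,c,m.sum(),((np.percentile(q,2,axis=0)+np.percentile(q,98,axis=0))/2).round(4) if m.sum() else '',)
E
```

```text
t: 27.25
tool_pos: [0.4435, 0.1077, 0.1659]
orientation: [-0.003, 3.125, 0.007]
force: [-0.0, -0.2, -0.5]
opening: 0.0741
t 27.25 pos [0.4435 0.1077 0.1659] F [-0.  -0.2 -0.5] open 0.0741 q [ 0.12 -0.26  1.96  0.    1.43 -1.45]
move mm [  8.7 -11.2 132.8] twist [0.004 0.017 0.002]
top green 91 [0.5725 0.2705 0.0962]
top red 0 
top yellow 120 [0.4845 0.3475 0.0892]
top blue 0 
top red 121 [ 0.4464 -0.1152  0.0798]
top blue 104 [0.6487 0.113  0.0828]
side green 75 [0.5705 0.2692 0.0891]
side red 90 [0.4912 0.261  0.089 ]
side yellow 92 [0.4827 0.3459 0.0889]
side blue 119 [0.4357 0.0956 0.0818]
side red 206 [ 0.443  -0.1148  0.0797]
side blue 93 [0.6463 0.112  0.081 ]
```

View pics/side9.png

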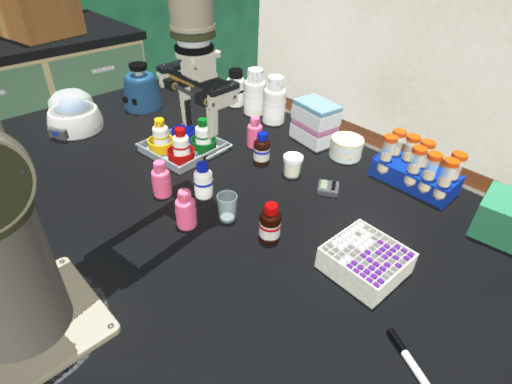

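The side view shows three bottles standing in their own cups: yellow (160,135), red (181,145) and green (203,135). The browns at (262,148) and (270,225) have not moved. Blue is next.

```bash
python3 -m pendant '[{"translation":[4,-6,0],"twist":[0.004,0.017,0.002],"grip":0.6},{"translation":[2,-4,0],"twist":[0,0,0],"grip":0.6},{"translation":[0,0,10],"twist":[0,0,0],"grip":0.6},{"translation":[0,0,18],"twist":[0,0,0],"grip":0.6},{"translation":[0,0,18],"twist":[0,0,0],"grip":0.6},{"translation":[0,0,18],"twist":[0,0,0],"grip":0.6},{"translation":[0,0,10],"twist":[0,0,0],"grip":0.6},{"translation":[0,0,5],"twist":[0,0,0],"grip":0.6},{"translation":[0,0,0],"twist":[0,0,0],"grip":0.6},{"translation":[0,0,0],"twist":[0,0,0],"grip":0.6}]'
python3 go.py .4365 .0965 .033
```

```text
t: 28.35
tool_pos: [0.436, 0.0998, 0.0807]
orientation: [0.008, -3.137, -0.0]
force: [-0.4, -1.2, 0.7]
opening: 0.0747
t 28.35 pos [0.436  0.0998 0.0807] F [-0.4 -1.2  0.7] open 0.0747 q [ 0.11 -0.17  2.05  0.    1.27 -1.47]
move mm [-0.7 -3.3 47.7] twist [ 0.    -0.004  0.005]
```

```bash
python3 -m pendant '[{"translation":[0,-3,0],"twist":[0,-0.004,0.005],"grip":0.6},{"translation":[0,0,5],"twist":[0,0,0],"grip":0.6},{"translation":[0,0,12],"twist":[0,0,0],"grip":0.6},{"translation":[0,0,13],"twist":[0,0,0],"grip":0.6},{"translation":[0,0,9],"twist":[0,0,0],"grip":0.6},{"translation":[0,0,4],"twist":[0,0,0],"grip":0.6},{"translation":[0,0,2],"twist":[0,0,0],"grip":0.6},{"translation":[0,0,0],"twist":[0,0,0],"grip":0.6},{"translation":[0,0,0],"twist":[0,0,0],"grip":0.6},{"translation":[0,0,0],"twist":[0,0,0],"grip":0.6}]'
python3 go.py .4365 .0965 .033
```

```text
t: 29.35
tool_pos: [0.4374, 0.0967, 0.0333]
orientation: [0.001, 3.139, 0.001]
force: [-0.0, -0.5, -0.5]
opening: 0.0747
t 29.35 pos [0.4374 0.0967 0.0333] F [-0.  -0.5 -0.5] open 0.0747 q [ 0.1  -0.11  2.09  0.    1.16 -1.47]
move mm [ 0.9 -0.2  0.3] twist [ 0.001  0.003 -0.001]
```

```bash
python3 -m pendant '[{"translation":[1,0,0],"twist":[0,0,0],"grip":-1},{"translation":[0,0,0],"twist":[0,0,0],"grip":-1},{"translation":[0,0,0],"twist":[0,0,0],"grip":-1},{"translation":[0,0,0],"twist":[0,0,0],"grip":-1},{"translation":[0,0,-10],"twist":[0,0,0],"grip":-1},{"translation":[0,0,-25],"twist":[0,0,0],"grip":-1},{"translation":[0,0,-32],"twist":[0,0,0],"grip":-1},{"translation":[0,0,-32],"twist":[0,0,0],"grip":-1},{"translation":[0,0,-25],"twist":[0,0,0],"grip":-1},{"translation":[0,0,-8],"twist":[0,0,0],"grip":-1}]' 30
python3 go.py .565 .3535 .17
```

```text
t: 30.35
tool_pos: [0.4341, 0.0964, 0.1719]
orientation: [-0.001, -3.142, -0.0]
force: [0.2, 0.1, -0.6]
opening: 0.0437
t 30.35 pos [0.4341 0.0964 0.1719] F [ 0.2  0.1 -0.6] open 0.0437 q [ 0.1  -0.28  1.96  0.    1.46 -1.47]
move mm [-130.7  257.2    1.9] twist [ 0.    -0.    -0.001]
```

```bash
python3 -m pendant '[{"translation":[-7,14,0],"twist":[0,0,0],"grip":-1},{"translation":[-13,25,0],"twist":[0,0,0],"grip":-1},{"translation":[-17,34,0],"twist":[0,0,0],"grip":-1},{"translation":[-18,36,0],"twist":[0,0,0],"grip":-1},{"translation":[-18,36,0],"twist":[0,0,0],"grip":-1},{"translation":[-18,36,0],"twist":[0,0,0],"grip":-1},{"translation":[-15,30,0],"twist":[0,0,0],"grip":-1},{"translation":[-10,20,0],"twist":[0,0,0],"grip":-1},{"translation":[-5,9,0],"twist":[0,0,0],"grip":-1},{"translation":[0,0,0],"twist":[0,0,0],"grip":-1}]'
python3 go.py .565 .3535 .04
```

```text
t: 31.35
tool_pos: [0.5558, 0.3529, 0.155]
orientation: [-0.004, -3.13, 0.007]
force: [-0.4, -0.7, -0.3]
opening: 0.0437
t 31.35 pos [0.5558 0.3529 0.155 ] F [-0.4 -0.7 -0.3] open 0.0437 q [ 0.49  0.33  1.37  0.    1.45 -1.08]
move mm [-10.5   1.1 114.9] twist [-0.005 -0.012 -0.003]
```

```bash
python3 -m pendant '[{"translation":[-5,1,0],"twist":[-0.005,-0.012,-0.003],"grip":-1},{"translation":[-4,0,0],"twist":[0,0,0],"grip":-1},{"translation":[0,0,10],"twist":[0,0,0],"grip":-1},{"translation":[0,0,15],"twist":[0,0,0],"grip":-1},{"translation":[0,0,15],"twist":[0,0,0],"grip":-1},{"translation":[0,0,15],"twist":[0,0,0],"grip":-1},{"translation":[0,0,10],"twist":[0,0,0],"grip":-1},{"translation":[0,0,5],"twist":[0,0,0],"grip":-1},{"translation":[0,0,0],"twist":[0,0,0],"grip":-1},{"translation":[0,0,0],"twist":[0,0,0],"grip":-1}]'
python3 go.py .565 .3535 .04
```

```text
t: 32.35
tool_pos: [0.5619, 0.3507, 0.0729]
orientation: [-0.003, -3.135, 0.005]
force: [0.2, -1.0, 0.5]
opening: 0.0436
t 32.35 pos [0.5619 0.3507 0.0729] F [ 0.2 -1.   0.5] open 0.0436 q [ 0.48  0.41  1.43 -0.    1.31 -1.09]
move mm [-3.3  2.9 32.9] twist [-0.003 -0.006 -0.002]
```

```bash
python3 -m pendant '[{"translation":[-3,3,0],"twist":[-0.003,-0.006,-0.002],"grip":-1},{"translation":[0,0,0],"twist":[0,0,0],"grip":-1},{"translation":[0,0,8],"twist":[0,0,0],"grip":-1},{"translation":[0,0,8],"twist":[0,0,0],"grip":-1},{"translation":[0,0,8],"twist":[0,0,0],"grip":-1},{"translation":[0,0,5],"twist":[0,0,0],"grip":-1},{"translation":[0,0,2],"twist":[0,0,0],"grip":-1},{"translation":[0,0,0],"twist":[0,0,0],"grip":-1},{"translation":[0,0,0],"twist":[0,0,0],"grip":-1},{"translation":[0,0,0],"twist":[0,0,0],"grip":-1}]'
python3 go.py .565 .3535 .04
```

```text
t: 33.35
tool_pos: [0.5674, 0.3555, 0.0429]
orientation: [-0.001, 3.136, 0.004]
force: [0.0, 1.2, 0.4]
opening: 0.0436
t 33.35 pos [0.5674 0.3555 0.0429] F [0.  1.2 0.4] open 0.0436 q [ 0.48  0.44  1.44 -0.    1.25 -1.09]
move mm [ 2.5 -2.   2.9] twist [0.003 0.005 0.001]
```

```bash
python3 -m pendant '[{"translation":[2,-2,3],"twist":[0.003,0.005,0],"grip":-1},{"translation":[0,0,0],"twist":[0,0,0],"grip":-1},{"translation":[0,0,0],"twist":[0,0,0],"grip":0.3},{"translation":[0,0,0],"twist":[0,0,0],"grip":0.3},{"translation":[0,0,0],"twist":[0,0,0],"grip":0.3},{"translation":[0,0,-10],"twist":[0,0,0],"grip":0.3},{"translation":[0,0,-20],"twist":[0,0,0],"grip":0.3},{"translation":[0,0,-25],"twist":[0,0,0],"grip":0.3},{"translation":[0,0,-30],"twist":[0,0,0],"grip":0.3},{"translation":[0,0,-25],"twist":[0,0,0],"grip":0.3}]'
python3 -m pendant '[{"translation":[5,-20,-15],"twist":[0,0,0],"grip":0.3},{"translation":[5,-30,-15],"twist":[0,0,0],"grip":0.3},{"translation":[5,-40,-10],"twist":[0,0,0],"grip":0.3},{"translation":[5,-40,0],"twist":[0,0,0],"grip":0.3},{"translation":[5,-40,0],"twist":[0,0,0],"grip":0.3},{"translation":[0,-40,0],"twist":[0,0,0],"grip":0.3},{"translation":[0,-30,0],"twist":[0,0,0],"grip":0.3},{"translation":[0,-15,0],"twist":[0,0,0],"grip":0.3},{"translation":[0,0,0],"twist":[0,0,0],"grip":0.3},{"translation":[0,0,0],"twist":[0,0,0],"grip":0.3}]'
python3 - <<'E'
from m import *
for n in('top','side'):
  i,p,d=shot(n,n+'10.png');P=cloud(i,d)
  for c,b in(('green',(.572,.27)),('red',(.4885,.262)),('yellow',(.4805,.345)),('blue',(.565,.3535)),('red',(.444,-.1145)),('blue',(.646,.112))):
    m=mask(p,c)&(P[...,2]>.065)&(P[...,2]<.12)&(np.hypot(P[...,0]-b[0],P[...,1]-b[1])<.04)
    q=P[m];print(n,c,m.sum(),((np.percentile(q,2,axis=0)+np.percentile(q,98,axis=0))/2).round(4) if m.sum() else '',)
E
```

```text
t: 34.35
tool_pos: [0.5634, 0.3528, 0.1517]
orientation: [0.001, -3.137, 0.003]
force: [-0.4, -0.2, -0.7]
opening: 0.0606
t: 35.35
tool_pos: [0.5404, 0.0905, 0.207]
orientation: [-0.003, 3.13, 0.004]
force: [-0.3, -0.3, 0.3]
opening: 0.0601
top green 0 
top red 0 
top yellow 120 [0.4846 0.3473 0.0894]
top blue 101 [0.5706 0.3564 0.0925]
top red 120 [ 0.4434 -0.1146  0.0795]
top blue 0 
side green 82 [0.5697 0.2683 0.0892]
side red 89 [0.491  0.2614 0.0882]
side yellow 93 [0.4827 0.346  0.0882]
side blue 83 [0.5682 0.3552 0.0889]
side red 206 [ 0.4433 -0.1139  0.0795]
side blue 93 [0.6462 0.112  0.08  ]
```

View pics/side10.png

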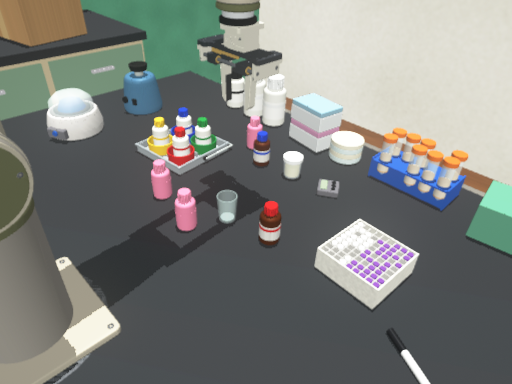

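View pics/top10.png

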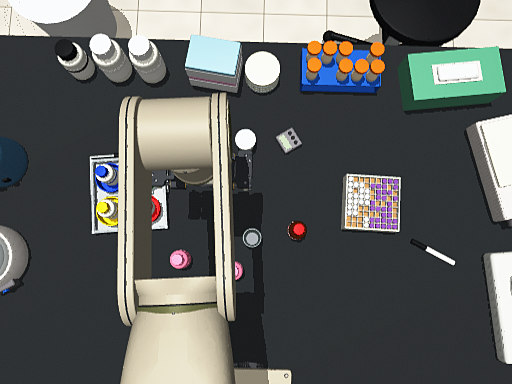

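The side view shows all four bottles upright in their matching cups: yellow (160,135), blue (183,125), red (181,145) and green (203,135). Both browns are in place and the gripper is clear. The top view is partly blocked by the arm, but shows blue (105,175) and yellow (107,210) in their cups.

```bash
python3 -c "
from plant import robot
print(robot.read_state()['force']); print(robot.close_job())"
```

```text
[-0.81239911  0.06094068  0.39235951]
the job is handed in; nothing more can be done
None
```

All four white bottles are upright in the cups of their cap colours, and I handed the job in at about 35 s of the 99 s allowed. The job reports no verdict, so this rests on my own camera checks.

- **Position in the cups:** in the last side view each cap is within about 4 mm of its cup's axis, against a 13 mm limit. The caps sit about 7 mm higher than they did on the bench, which matches standing on the cup floor.
- **Brown bottles:** in the side view both brown bottles are within about 1–2 mm of where they started. The pink bottles stand where they were.
- **Robot:** the gripper is open and clear of everything, and the wrist force is near zero.
- **Disagreements:** top and side measurements differ by 2–3 mm, within the calibration error. In the last top view the arm hid the red and green bottles and the brown blue one, so the final check on those three is from the side camera only.

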